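# Fit the detail brush on the cordless scrubber and lock it

## Task

Fit the blue square brush head, bristles up, on the scrubber's drive gear: rock it about its axis as needed while lowering it until the teeth mesh and the collar sits fully down on the deck. Then slide the red lock switch in its slot fully home towards the brush, and leave everything else on the counter as it stands.

Things in the scene. Friction and masses are not known exactly. Their poses are not given: they have to be found in the camera images.
- brush: Loose detail-brush head on the counter: blue SQUARE collar 44 x 44 mm, 32 mm high, solid above 20 mm; yellow stiff bristles 36 mm across from 32 to 50 mm high. Origin: centre of its underside; x, y square to the collar's sides, z up. 50 to 100 g. Its toothed socket opens in the underside.
- socket (a point): Centre of the brush's underside, at the mouth of its 20 mm deep socket (same place and axes as the brush). Six inward teeth, 5 mm wide, from the underside up to 9 mm, tips on a 24 mm circle, 60 degrees apart, at 30, 90, 150... degrees from x. Plain 36 mm square space above the teeth.
- spindle_base (a point): On the drive gear's axis, on the white round deck (72 mm across, 60 mm above the counter) where the collar comes to rest. z up, x along the handle away from the gear. The white scrubber lies fixed in a cradle; handle 52 mm wide, reaching 265 mm along x, its top level with the deck.
- nose_top (a point): Top of the steel nose (18 mm across, bevelled) on the gear axis, 16 mm above the deck. Below it the gear: six teeth 5 mm wide, 9 mm high, 30 mm across tips, 21 mm across roots. It is braked, cannot turn, and stands at an unreported angle, different each time. An unmeshed collar rests on the tooth tops 9 mm too high; meshed teeth have about 3 mm play.
- slot_mid (a point): Centre of the mouth of the lock switch's slot, level with the handle's top, on its centre line 121 mm from the gear axis. Axes as spindle_base (x points away from the gear). The slot is 54 mm long along x, 27 mm wide, 6 mm deep, with a black floor.
- cap_top (a point): Centre of the top of the red switch cap: 12 mm along the slot, 25 mm wide, 5.5 mm high, top flush with the slot's rim. Axes as spindle_base; locking moves it along -x. Push it with one fingertip dipped in the empty part of the slot behind it (27 to 30 mm long, on the side away from the gear); a closed pair of fingers may be too thick, so let the other finger hang beside the handle.
- lock (a joint): Lock switch position along its slot: 0 to 3 mm at the start (unlocked), 0.014 m at its end stop nearest the gear (locked). It moves against about 2 N of friction and stays where it is left.
- disc_brush: loose spare flat disc brush head, grey, black bristles up, 68 mm across, 36 mm high; does not fit; origin under its centre
- spray_green: loose green trigger spray bottle, 64 mm across, 190 mm high; origin under its centre
- soap: loose yellow bottle with red cap, 56 mm across, 150 mm high; origin under its centre
- tablets: loose clear jar with blue cap, 68 mm across, 85 mm high; origin under its centre
- dish_brush: loose dish brush lying flat, 200 mm long; origin under the middle
- tumbler: loose white cup, 72 mm across, 80 mm high; origin under its centre
- scour_tin: loose flat tin, 90 x 60 x 28 mm; origin under its centre
Not all that is in view belongs to the job. Of the things like the brush, leave any that is orange or turquoise; of the rest the smaller one is meant.

How it is judged:
On the way, in this order (a step that is already met when the one before it is completed fails the run):
1. the brush head is meshed and fully down on the scrubber's deck, the switch not yet locked (z of brush in the frame of spindle_base between -0.0025 and 0.0025 m and horizontal distance between brush and spindle_base below 0.004 m and angle between brush's own z axis and vertical below 0.08 rad and value of joint lock below 0.012 m), for 0.2 s.
2. then the lock switch is slid home (value of joint lock above 0.012 m), for 0.2 s.
At the end, for the whole second after the job is handed in: The blue brush head sits meshed on the drive gear, bristles up, its underside within 2.5 mm of the deck, within 4 mm of the axis and upright within 0.08 rad, at rest; the lock switch is at least 12 mm along its 14 mm travel (z of brush in the frame of spindle_base between -0.0025 and 0.0025 m and horizontal distance between brush and spindle_base below 0.004 m and angle between brush's own z axis and vertical below 0.08 rad and value of joint lock above 0.012 m and linear speed of brush below 0.02 m/s); the robot touches nothing.
It fails at once if one of the other loose things on the counter is pushed more than 30 mm (distance of any of disc_brush, spray_green, soap, tablets, dish_brush, tumbler, scour_tin from where it was at the start of the episode above 0.03 m).
It also fails if it takes over 58 s, if anything falls off the work surface, if the arm or the gripper's body presses on something with over 40 N, if the wrist force passes 120 N, or if a joint passes its speed limit or range.

## Robot

A 7-joint arm with a two-finger parallel gripper is mounted at the origin on the work surface. World frame = base frame: x ahead of the robot, y to its left, z up, the work surface at z = 0. Lengths are in m, angles in rad, forces in N, time in s.
With the tool pointing down it reaches from about 0.4 to 0.85 m from the base axis. Payload 10.4 kg.
Tool frame: the origin (TCP) lies between the finger pads; the fingertips stand 14 mm ahead of it and the grasp point (between the pads) lies 5 mm behind it (r.finger_overhang is the z of the fingertips in the tool frame, in m); z points along the fingers, y is the line along which they close (so a half turn about z gives the same grasp; the last joint's range is limited). The gripper opens to 87 mm and grips with 3 to 60 N. Pads are 19 mm wide; open, the fingers measure 117 mm over their backs; the gripper's body (75 mm by 190 mm) begins 51 mm behind the grasp point.
Start: joints at [-1.339, 0.332, -0.065, 1.46, 0.022, 1.35, -0.088], TCP at [0.158, 0.605, 0.237] pointing down, gripper open.
Joint ranges: [-2.6, 2.6], [-0.5, 2.12], [-1.47, 1.34], [0.16, 2.42], [-1.27, 4.41], [0.06, 2.06], [-2.6, 2.6]. Speed limits (rad/s): [2.22, 2.22, 2.79, 2.79, 3.14, 3.14, 3.14].

## Interface

Orientations are given as a unit quaternion [x, y, z, w].
In Python, from bench import r, optics gives the robot as it stands.
- The arm moves only by the shell command python3 -m pendant 'ROWS' [FORCE]. ROWS is JSON, a list of rows, each a list of 7 numbers: the closure, from -1 (fully open) to 1 (shut), then the shift along the tool's x, y, z scaled (see below), then the turn, a rotation vector about the tool's x, y, z scaled (see below). In form: [[grip, x, y, z, rx, ry, rz], ...]. A call has 1 to 8 rows; each row is the pose to reach, as a shift and turn from the pose commanded when the call began, along the tool's axes at that moment; what a row does not reach only later rows make up. The controller multiplies each number of a shift by 0.3 m and each number of a turn by 120 degrees. A row lasts 1/8 s, in which the tool goes at most 62.5 mm and 10.7 degrees, less where a joint would pass 70% of its speed; a pose out of reach is approached as far as the arm can. A call with a number of a shift or a turn outside -1 to 1 is refused whole. A call with a gripper value outside its range is refused whole. The fingers move at their own pace and stop on an object; FORCE is the grip in N (left out, the last holds). Time passes only in rows, so rows that repeat a pose let the fingers close. It gives the time, the measured TCP pose, the force, the opening and the grip force at its end, in the units of the state.
- r.read_state(): the state, without advancing time (a new reading comes with each control period).
- optics.camera(name): name is "side" or "top"; returns a dict with "pixels" (480x640x3 uint8, red, green, blue), "vfov" (degrees; the focal length in pixels is half the picture's height over the tangent of half this angle, whatever the lens; pixels are square), "cx", "cy" (the principal point, pixels), "D" ([k1, k2, p1, p2, k3] as OpenCV has them; the pictures are not rectified), "rvec" (rotation vector, rad) and "tvec" (3), from world to camera coordinates, as OpenCV has them. Camera axes: x right, y down, z forward; pixel columns grow to the right and rows downward; lengths in m; the calibration is good to about 2 mm. A picture is of the moment at which its call begins. There is no depth.
- r.close_job(): hands the job in; it is judged then, once.
The state is a dict: "time": time; "joint_positions": joint angles; "joint_vel": joint speeds; "joint_torque": joint torques, N m; "ee_pos": TCP position; "eef_rot": TCP orientation; "ft_force": force on the tool from outside, world axes, zero at the start; "torque": the same for the moment, N m; "width": finger opening in m; "grip_force": force on a finger pad.
Only numpy, scipy, OpenCV 4.12 (cv2) and the standard library are available. Lean on these libraries where they do the work, as an engineer would, in place of code of your own. Each camera call takes 0.05 s, during which the arm holds its last target. There are 200 camera calls.

## Working session

There is one attempt and no reset: what is moved stays moved. The work goes in short steps, Python scripts to look and compute and a shell command to move; the robot and the scene stay as the last step left them, time stands still between calls to the robot, and variables do not carry over. Pictures are saved under pics/ and viewed, at most 10 in all, crops included, and the job is handed in when it is done.

```bash
mkdir -p pics && ls && cat > h.py <<'E'
import numpy as np, cv2
from bench import r, optics
def shot(n):
    c=optics.camera(n); p=np.asarray(c["pixels"]); f=240/np.tan(np.radians(c["vfov"])/2)
    c["K"]=np.array([[f,0,c["cx"]],[0,f,c["cy"]],[0,0,1.]]); c["D"]=np.array(c["D"],float)
    c["rvec"]=np.array(c["rvec"],float); c["tvec"]=np.array(c["tvec"],float); c["bgr"]=p[:,:,::-1].copy(); return c
def ray(c,uv):
    q=cv2.undistortPoints(np.array([[uv]],float),c["K"],c["D"])[0,0]; R=cv2.Rodrigues(c["rvec"])[0]
    d=R.T@np.array([q[0],q[1],1]); return -R.T@c["tvec"].ravel(), d/np.linalg.norm(d)
def onz(c,uv,z):
    o,d=ray(c,uv); return o+d*(z-o[2])/d[2]
def tri(c1,u1,c2,u2):
    A=np.zeros((3,3));b=np.zeros(3);L=[ray(c1,u1),ray(c2,u2)]
    for o,d in L: P=np.eye(3)-np.outer(d,d);A+=P;b+=P@o
    x=np.linalg.solve(A,b); return x,[np.linalg.norm((np.eye(3)-np.outer(d,d))@(x-o)) for o,d in L]
def proj(c,X): return cv2.projectPoints(np.array(X,float).reshape(-1,3),c["rvec"],c["tvec"],c["K"],c["D"])[0].reshape(-1,2)
E
python3 - <<'E'
from h import *
for n in("side","top"):
    c=shot(n); cv2.imwrite(f"pics/{n}0.png",c["bgr"]); o,d=ray(c,(320,240)); print(n,o,d,c["vfov"],c["D"])
print(r.read_state())
E
```

```text
pics
side [ 0.48638816 -0.84917844  1.14985972] [ 0.05591887  0.60988833 -0.79051205] 45.980438488530474 [-0.15627298  0.          0.          0.          0.        ]
top [ 0.34516375 -0.00657585  1.16074943] [ 0.18633084  0.01337601 -0.982396  ] 53.444386513779946 [-0.07291793  0.          0.          0.          0.        ]
{'time': 0.1, 'joint_positions': array([-1.33861374,  0.33277671, -0.0646789 ,  1.46082495,  0.02160057,
        1.34987586, -0.08850043]), 'joint_vel': array([-0.00052063, -0.0001436 , -0.00087853, -0.00268923, -0.0007806 ,
       -0.00096155,  0.00040794]), 'joint_torque': array([ 1.06277632e-03, -6.24541283e+01,  2.44129635e-02, -3.90719569e+01,
       -6.14883215e-02,  3.66602652e-02,  5.99719510e-05]), 'ee_pos': array([0.1574583 , 0.60452415, 0.23586885]), 'eef_rot': array([ 1.27047842e-01,  9.91896412e-01, -5.93061647e-04, -4.58646982e-05]), 'ft_force': array([-0.25473216,  0.04163475, -0.27662773]), 'torque': array([ 0.0193308 , -0.00267756,  0.06317103]), 'grip_force': 0.0, 'width': 0.0872051449071767}
```

View pics/side0.png

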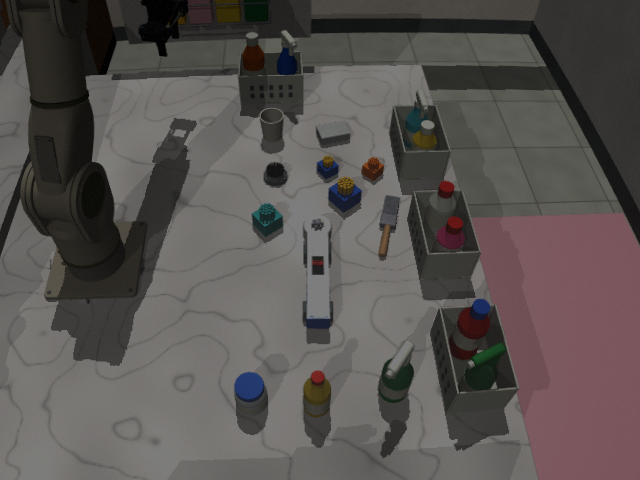

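View pics/top0.png

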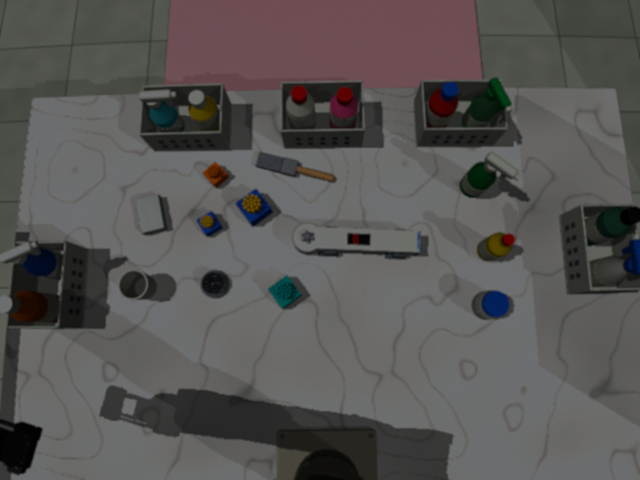

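Brush candidates in the top / side views:
- small blue: (208,222) / (327,167)
- larger blue: (254,207) / (345,194)
- orange: (215,175) / (373,168)
- turquoise: (285,291) / (267,219)

By the description I choose the small blue one. I'll check it in a close crop.

```bash
python3 - <<'E'
from h import *
s,t=shot("side"),shot("top")
def crop(c,u,v,w,h,k): return cv2.resize(c["bgr"][v-h//2:v+h//2,u-w//2:u+w//2],None,fx=k,fy=k,interpolation=cv2.INTER_CUBIC)
a=np.hstack([crop(t,208,222,40,30,10),crop(s,327,167,40,30,10)])
b=np.hstack([crop(t,308,238,40,30,10),crop(s,317,226,40,30,10)])
im=np.vstack([a,b]); im=cv2.convertScaleAbs(im,alpha=1.5); cv2.imwrite("pics/crop.png",im)
E
```

```text
(no output)
```

View pics/crop.png

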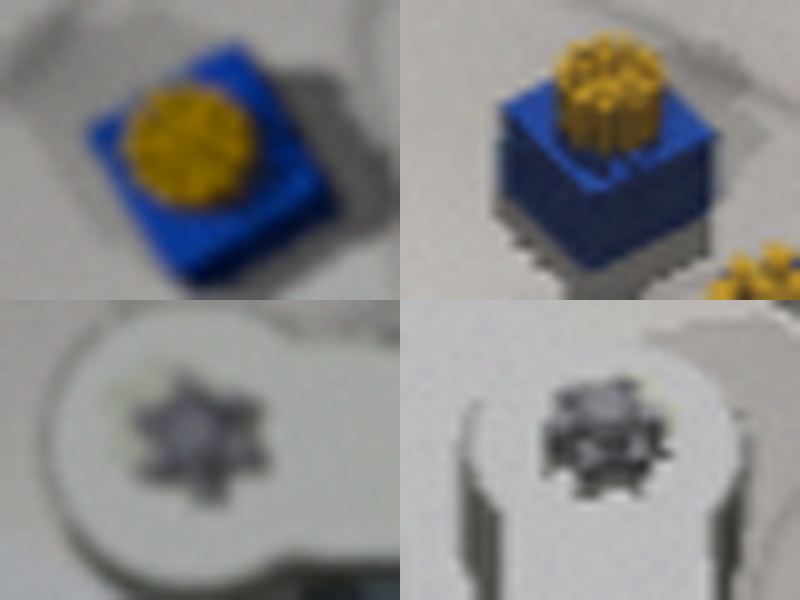

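The crop shows the small blue collar with its yellow bristles, centred at top (208,222) and side (327,167). The gear star is sharp, at top (308,238) and side (318,223). Next I fit models of the brush, gear, deck and cap to both views, heights free.

```bash
cat > fit.py <<'E'
from h import *
from scipy.optimize import minimize
SS=8
def cover(c,polys,win):
    u0,v0,u1,v1=win; m=np.zeros(((v1-v0)*SS,(u1-u0)*SS),np.uint8)
    for P,hull in polys:
        q=((proj(c,P)+0.5-[u0,v0])*SS)
        q=np.round(q).astype(np.int32)
        if hull: q=cv2.convexHull(q)
        cv2.fillPoly(m,[q],255)
    return cv2.GaussianBlur(cv2.resize(m,(u1-u0,v1-v0),interpolation=cv2.INTER_AREA).astype(float),(0,0),0.6)
def score(p,model,views):
    return -sum(np.corrcoef(cover(c,model(p),w).ravel(),f.ravel())[0,1] for c,w,f in views)/len(views)
def fit(p0s,model,views,step):
    best=None
    for p0 in p0s:
        S=np.vstack([p0]+[np.array(p0)+np.eye(len(p0))[i]*step[i] for i in range(len(p0))])
        m=minimize(score,p0,(model,views),method="Nelder-Mead",options=dict(initial_simplex=S,xatol=1e-5,fatol=1e-6,maxiter=400))
        if best is None or m.fun<best.fun: best=m
    return best.x,best.fun
def ring(rad,n=24): a=np.linspace(0,2*np.pi,n,endpoint=False); return np.c_[rad*np.cos(a),rad*np.sin(a)]
def place(xy,x,y,th,z):
    C,S=np.cos(th),np.sin(th); xy=np.asarray(xy)@np.array([[C,S],[-S,C]])+[x,y]; return np.c_[xy,np.full(len(xy),z)]
sq=np.array([[1,1],[-1,1],[-1,-1],[1,-1]])*.022
def brush(p,yz=0):
    x,y,th,z=p
    return [(np.vstack([place(sq,x,y,th,z),place(sq,x,y,th,z+.032)]),True),(np.vstack([place(ring(.018),x,y,0,z+.032),place(ring(.018),x,y,0,z+.05)]),True)]
def gear(p):
    x,y,th,z=p; out=[]; t=np.array([[0,-.0025],[.015,-.0025],[.015,.0025],[0,.0025]])
    for k in range(6): out.append((np.vstack([place(t,x,y,th+k*np.pi/3,z-.016),place(t,x,y,th+k*np.pi/3,z-.007)]),True))
    out.append((np.vstack([place(ring(.0105),x,y,0,z-.016),place(ring(.0105),x,y,0,z-.007)]),True))
    out.append((np.vstack([place(ring(.009),x,y,0,z-.007),place(ring(.007),x,y,0,z)]),True)); return out
def box(c,uv,h): u,v=map(int,uv); return (u-h,v-h,u+h,v+h)
def sat(c,w):
    b=c["bgr"][w[1]:w[3],w[0]:w[2]].astype(float); return np.minimum((b.max(2)-b.min(2))/(b.max(2)+20),.45)
def dark(c,w): return -c["bgr"][w[1]:w[3],w[0]:w[2]].astype(float).mean(2)
E
cat > meas.py <<'E'
from fit import *
s,t=shot("side"),shot("top")
def both(us,ut,h,f): return [(s,box(s,us,h),f(s,box(s,us,h))),(t,box(t,ut,h),f(t,box(t,ut,h)))]
V=both((325,167),(208,222),16,sat)
x0,_=tri(s,(327,160),t,(206.5,221))
for z0 in [None]:
    b,f=fit([[x0[0],x0[1],a,0] for a in(.2,.6,1.0,1.4)],brush,V,[.005,.005,.2,.005]); print("brush",b.round(4),np.degrees(b[2])%90,f,"tri bristle top",x0.round(3))
for n,v in zip("st",V): print(n,fit([b],lambda p:brush([p[0],p[1],p[2],0]),[v],[.003,.003,.1,.001])[0][:3].round(4))
V=both((318,223),(308,238),12,dark)
x0,e=tri(s,(317.5,221.5),t,(307.5,236.5)); print("nose tri",x0.round(4),e)
g,f=fit([[x0[0],x0[1],a,.076] for a in(0,.25,.5,.75)],gear,V,[.003,.003,.15,.004]); print("gear",g.round(4),np.degrees(g[2])%60,f)
for n,v in zip("st",V): q,f=fit([[g[0],g[1],a,.076] for a in(0,.25,.5,.75)],lambda p:gear([p[0],p[1],p[2],.076]),[v],[.003,.003,.1,.001]); print(n,q[:3].round(4),np.degrees(q[2])%60,f)
# red cap, slot
for n,c,w in(("s",s,(300,245,335,285)),("t",t,(335,225,385,255))):
    b=c["bgr"][w[1]:w[3],w[0]:w[2]].astype(int); m=((b[:,:,2]>1.6*b[:,:,1]+8)&(b[:,:,2]>1.6*b[:,:,0]+8)); y,x=np.nonzero(m); print(n,"cap",onz(c,(x.mean()+w[0],y.mean()+w[1]),.06).round(4),len(x))
    k=(b.max(2)<45); y,x=np.nonzero(k); print(" dark",onz(c,(x.mean()+w[0],y.mean()+w[1]),.054).round(4),len(x))
# deck+handle silhouette fit
hd=lambda p:[(place(ring(.036,48),p[0],p[1],0,.06),True),(place([[0,-.026],[.265,-.026],[.265,.026],[0,.026]],p[0],p[1],p[2],.06),True)]
wt=(285,215,440,262); br=np.minimum(t["bgr"][wt[1]:wt[3],wt[0]:wt[2]].astype(float).mean(2),255)
d,f=fit([[g[0],g[1],a] for a in(-1.65,-1.57,-1.5)],hd,[(t,wt,br)],[.003,.003,.03]); print("deck top",d.round(4),f)
print("origin cams h:",onz(t,(424,240),.06).round(4))
E
python3 meas.py
```

```text
brush [0.6051 0.2824 0.5361 0.0021] 30.71572236880781 -0.9128058006480535 tri bristle top [0.604 0.281 0.049]
s [0.6035 0.2839 0.5255]
t [0.6077 0.2835 0.5508]
nose tri [0.5597 0.0371 0.076 ] [np.float64(0.00014002875281688004), np.float64(0.00014002875281691275)]
gear [0.5603 0.0369 0.1265 0.0765] 7.248517855404494 -0.8633746208685219
s [0.5589 0.0365 0.1129] 6.469468319363884 -0.8802567727405225
t [0.5617 0.0374 0.1352] 7.743628723753026 -0.8837456212815058
s cap [ 0.5532 -0.0738  0.06  ] 49
 dark [ 0.5526 -0.0746  0.054 ] 168
t cap [ 0.5564 -0.0739  0.06  ] 66
 dark [ 0.5442 -0.0823  0.054 ] 286
deck top [ 0.6073  0.0266 -1.6646] -0.24505940787761263
origin cams h: [ 0.5504 -0.2361  0.06  ]
```

Measured, all agreeing with the text:
- Brush at (0.605, 0.283), underside about 0, yaw about 31° mod 90.
- Gear at (0.560, 0.037), nose at z = 0.076, teeth at about 7° mod 60.
- Handle direction about −92.4°.
- Cap about 111 mm from the gear axis.

I'll grasp along the 31° axis, clear of the neighbours.

```bash
cat > go.py <<'E'
import sys
from h import *
from scipy.spatial.transform import Rotation as R
def go(x,y,z,yaw):   # yaw = world angle of tool y, deg, mod 180; tool down
    s=r.read_state(); q=R.from_quat(s["eef_rot"]); p=np.array(s["ee_pos"])
    ty=q.apply([0,1,0]); cur=np.degrees(np.arctan2(ty[1],ty[0])); d=(yaw-cur+90)%180-90; a=np.radians(cur+d)
    yv=np.array([np.cos(a),np.sin(a),0]); zv=np.array([0,0,-1.]); T=R.from_matrix(np.c_[np.cross(yv,zv),yv,zv])
    sh=q.inv().apply(np.array([x,y,z])-p)/.3; tu=np.degrees((q.inv()*T).as_rotvec())/120
    print("t %.2f p %s cur %.1f turn %.1f"%(s["time"],p.round(4),cur,d)); print("row",np.r_[sh,tu].round(4).tolist())
if __name__=="__main__": go(*map(float,sys.argv[1:5]))
E
python3 go.py .605 .283 .34 30.7
```

```text
t 0.30 p [0.1575 0.6047 0.2363] cur 75.4 turn -44.7
row [-1.7138, -0.6619, -0.3454, -0.0002, 0.0001, 0.3725]
```

```bash
python3 -m pendant '[[-0.4,0,0,-0.3,0,0,0],[-0.4,-0.2,-0.07,-0.345,0,0,0.08],[-0.4,-0.4,-0.15,-0.345,0,0,0.16],[-0.4,-0.6,-0.23,-0.345,0,0,0.25],[-0.4,-0.8,-0.31,-0.345,0,0,0.34],[-0.4,-0.9,-0.35,-0.345,0,0,0.372],[-0.4,-0.9,-0.35,-0.345,0,0,0.372],[-0.4,-0.9,-0.35,-0.345,0,0,0.372]]' 10; python3 go.py .605 .283 .12 30.7
```

```text
time: 1.3
ee_pos: [0.3917, 0.4357, 0.34]
eef_rot: [0.494, 0.87, 0.0, -0.0]
ft_force: [-0.9, 0.3, -0.6]
width: 0.0608
grip_force: 0.0
t 1.30 p [0.3917 0.4357 0.34  ] cur 30.8 turn -0.1
row [-0.8017, 0.35, 0.7327, -0.0001, -0.0003, 0.001]
```

```bash
python3 -m pendant '[[-0.4,-0.2,0.088,0.1,0,0,0],[-0.4,-0.4,0.175,0.2,0,0,0],[-0.4,-0.6,0.262,0.35,0,0,0],[-0.4,-0.8,0.35,0.55,0,0,0],[-0.4,-0.802,0.35,0.733,0,0,0],[-0.4,-0.802,0.35,0.733,0,0,0],[-0.4,-0.802,0.35,0.733,0,0,0],[-0.4,-0.802,0.35,0.733,0,0,0]]'; python3 go.py .605 .283 .02 30.7
python3 - <<'E'
from h import *
ims=[]
for n,uv in(("side",(325,160)),("top",(208,222))):
    c=shot(n);u,v=uv;ims.append(cv2.resize(c["bgr"][v-40:v+30,u-40:u+40],None,fx=5,fy=5,interpolation=cv2.INTER_CUBIC))
    print(n, proj(c,[[.605,.283,.05],r.read_state()["ee_pos"]]))
cv2.imwrite("pics/pre.png",cv2.convertScaleAbs(np.hstack(ims),alpha=1.5))
E
```

```text
time: 2.3
ee_pos: [0.6052, 0.2845, 0.1219]
eef_rot: [0.493, 0.87, 0.001, 0.0]
ft_force: [-0.3, -0.1, 0.3]
width: 0.0609
grip_force: 0.0
t 2.30 p [0.6052 0.2845 0.1219] cur 30.9 turn -0.2
row [-0.0043, -0.0039, 0.3395, 0.0009, -0.0005, 0.0017]
side [[328.11963584 158.89132546]
 [329.11140749 139.05698537]]
top [[205.8269478  221.5568505 ]
 [197.19860508 214.08885622]]
```

View pics/pre.png

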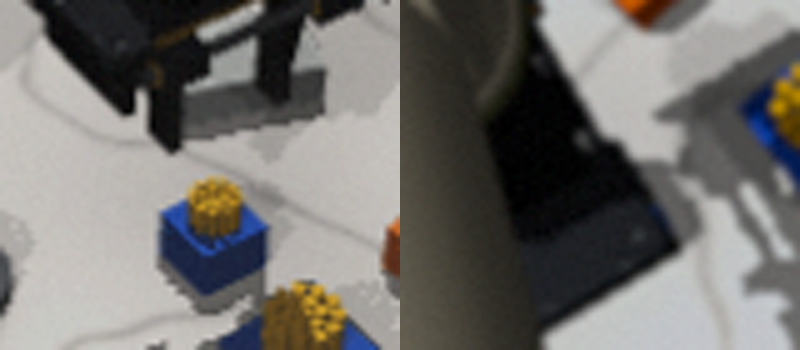

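The fingers stand over the small brush: side-view tips at about (318,148) and (340,140), with the brush below at (328,170). I'll lower and close.

```bash
python3 -m pendant '[[-0.4,-0.004,-0.004,0.12,0,0,0],[-0.4,-0.004,-0.004,0.24,0,0,0],[-0.4,-0.004,-0.004,0.34,0,0,0],[-0.4,-0.004,-0.004,0.34,0,0,0],[1,-0.004,-0.004,0.34,0,0,0],[1,-0.004,-0.004,0.34,0,0,0],[1,-0.004,-0.004,0.34,0,0,0],[1,-0.004,-0.004,0.34,0,0,0]]' 20; python3 go.py .605 .283 .16 30.7
```

```text
time: 3.4
ee_pos: [0.606, 0.281, 0.0198]
eef_rot: [0.494, 0.869, 0.001, 0.0]
ft_force: [-2.7, -0.5, 7.0]
width: 0.0439
grip_force: 20.0
t 3.40 p [0.606  0.281  0.0198] cur 30.8 turn -0.1
row [0.0075, 0.0015, -0.4672, 0.0011, -0.0001, 0.0006]
```

```bash
python3 -m pendant '[[1,0.004,0,-0.1,0,0,0],[1,0.004,0,-0.25,0,0,0],[1,0.004,0,-0.4,0,0,0],[1,0.004,0,-0.467,0,0,0],[1,0.004,0,-0.467,0,0,0],[1,0.004,0,-0.467,0,0,0]]'; python3 go.py .5603 .0369 .13 37.2
python3 - <<'E'
from fit import *
p=r.read_state()["ee_pos"]; s=shot("side")
uv=proj(s,[p])[0]; u,v=uv.astype(int); print(uv, proj(s,[p-[0,0,.0198]]))
cv2.imwrite("pics/held.png",cv2.convertScaleAbs(cv2.resize(s["bgr"][v-30:v+30,u-40:u+40],None,fx=10,fy=10,interpolation=cv2.INTER_CUBIC),alpha=1.5))
E
```

```text
time: 4.15
ee_pos: [0.6037, 0.2812, 0.1562]
eef_rot: [0.494, 0.869, -0.001, -0.001]
ft_force: [0.1, -0.2, -0.5]
width: 0.0438
grip_force: 20.0
t 4.15 p [0.6037 0.2812 0.1562] cur 30.8 turn 6.4
row [-0.6258, -0.5407, 0.0888, -0.0013, -0.0002, -0.0536]
[328.95994847 130.39760251] [[328.7163972  136.01860695]]
```

View pics/held.png

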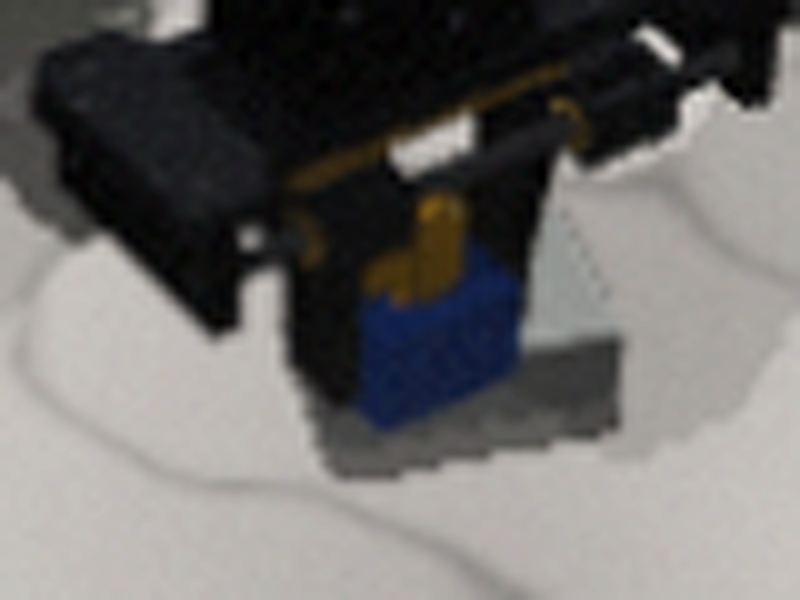

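The collar is held squarely: bottom front edge from crop (380,432) to (520,360), which is image (325.6,142.8) to (339.6,135.6). I'll get its offset in the hand from those corners.

```bash
python3 - <<'E'
from fit import *
from scipy.optimize import least_squares
from scipy.spatial.transform import Rotation as R
S=r.read_state(); p=S["ee_pos"]; q=R.from_quat(S["eef_rot"]); s=shot("side")
print("tool x",q.apply([1,0,0]).round(3))
obs=np.array([[325.55,142.75],[339.55,135.55]])
sx=np.sign(q.apply([1,0,0])[1])*-1  # face toward -y camera
def f(d):
    loc=np.array([[d[0]+sx*.022,e*.022,d[1]] for e in(-1,1)]); P=q.apply(loc)+p; uv=proj(s,P); return (uv[np.argsort(uv[:,0])]-obs).ravel()
m=least_squares(f,[0,.0198]); print("offset along tool x, underside below TCP:",m.x,m.fun)
E
```

```text
tool x [-0.511  0.859  0.   ]
offset along tool x, underside below TCP: [0.00407077 0.01706212] [ 0.22341334 -0.56550947 -0.20635955  0.56225191]
```

```bash
python3 -m pendant '[[1,-0.15,-0.13,0,0,0,0],[1,-0.3,-0.26,0,0,0,-0.02],[1,-0.45,-0.39,0,0,0,-0.04],[1,-0.6,-0.52,0.04,0,0,-0.053],[1,-0.626,-0.541,0.089,0,0,-0.053],[1,-0.626,-0.541,0.089,0,0,-0.053],[1,-0.626,-0.541,0.089,0,0,-0.053]]'; python3 go.py .5603 .0369 .09 37.2
```

```text
time: 5.12
ee_pos: [0.5614, 0.0391, 0.1314]
eef_rot: [0.444, 0.896, 0.0, -0.0]
ft_force: [-0.2, 0.7, 0.6]
width: 0.0436
grip_force: 20.0
t 5.12 p [0.5614 0.0391 0.1314] cur 37.3 turn -0.1
row [-0.0038, -0.0074, 0.138, -0.0, -0.0003, 0.0005]
```

```bash
python3 go.py .5615 .034 .101 37.2; python3 -m pendant '[[1,-0.014,-0.011,0.05,0,0,0],[1,-0.014,-0.011,0.1,0,0,0],[1,-0.014,-0.011,0.1,0,0,0],[1,-0.014,-0.011,0.1,0,0,0]]'
python3 - <<'E'
from fit import *
s=shot("side"); 
cv2.imwrite("pics/over.png",cv2.convertScaleAbs(cv2.resize(s["bgr"][185:245,278:358],None,fx=10,fy=10,interpolation=cv2.INTER_CUBIC),alpha=1.5))
E
```

```text
t 5.12 p [0.5614 0.0391 0.1314] cur 37.3 turn -0.1
row [-0.0139, -0.01, 0.1013, -0.0, -0.0003, 0.0005]
time: 5.62
ee_pos: [0.5611, 0.032, 0.1015]
eef_rot: [0.445, 0.895, -0.0, -0.0]
ft_force: [-0.0, -0.6, 0.0]
width: 0.0435
grip_force: 20.0
```

View pics/over.png

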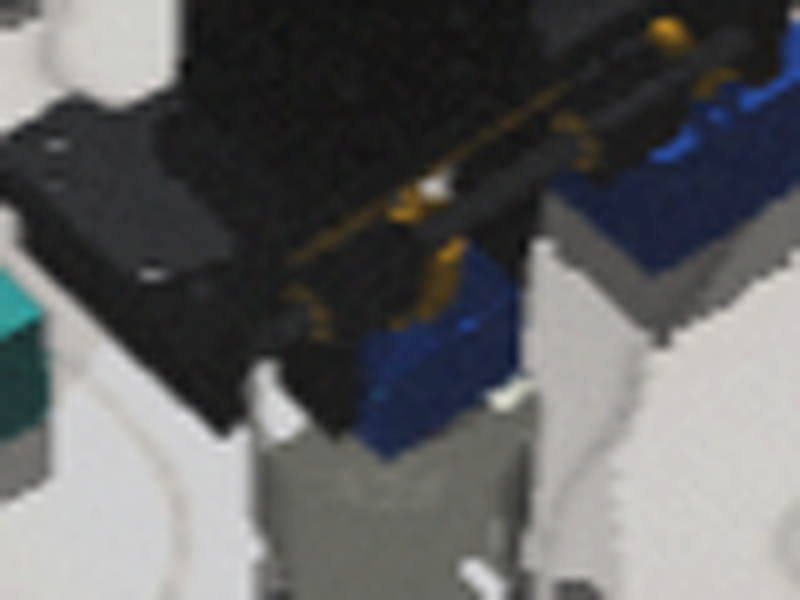

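The collar hangs over the deck: bottom front edge from (316.4,230.6) to (329.6,221.8). I'll compare it with the gear in the same camera.

```bash
python3 - <<'E'
from fit import *
from scipy.spatial.transform import Rotation as R
S=r.read_state(); p=S["ee_pos"]; q=R.from_quat(S["eef_rot"]); s=shot("side")
z=p[2]-.0198; o=np.array([onz(s,(316.35,230.55),z),onz(s,(329.55,221.75),z)]); print(o, np.linalg.norm(o[1]-o[0]))
e=o[1]-o[0]; print("edge deg",np.degrees(np.arctan2(e[1],e[0])))
X=q.apply([1,0,0]); c=o.mean(0)+X*.022; print("brush centre (side)",c,"tool",p, "offset in tool",q.inv().apply(c-p), "to gear in tool", q.inv().apply(np.array([.5589,.0365,0])-c)[:2])
E
```

```text
[[0.55494488 0.00393494 0.08202625]
 [0.5889243  0.03001302 0.08202625]] 0.04283302145706093
edge deg 37.5050557196616
brush centre (side) [0.55865589 0.03451468 0.08202294] tool [0.5613545  0.03193731 0.10182625] offset in tool [ 0.00368675 -0.00060574  0.01980247] to gear in tool [0.00144794 0.00135248]
```

```bash
python3 -m pendant '[[1,0.005,0.0045,0,0,0,0],[1,0.005,0.0045,0.015,0,0,0],[1,0.005,0.0045,0.03,0,0,0],[1,0.005,0.0045,0.045,0,0,0],[1,0.005,0.0045,0.055,0,0,0],[1,0.005,0.0045,0.06,0,0,0],[1,0.005,0.0045,0.06,0,0,0]]'; python3 go.py .5625 .0343 .08 37.2
```

```text
time: 6.6
ee_pos: [0.5623, 0.0329, 0.0859]
eef_rot: [0.446, 0.895, 0.001, 0.001]
ft_force: [-8.5, -2.7, 26.0]
width: 0.0438
grip_force: 20.0
t 6.60 p [0.5623 0.0329 0.0859] cur 37.1 turn 0.1
row [0.0031, 0.0033, 0.0196, 0.0009, 0.0005, -0.001]
```

Contact at about 26 N and not meshed yet. I'll ease off, turn 30° to the other candidate phase (world −30° is tool +30° = 0.25), and press lightly.

```bash
python3 -m pendant '[[1,0.002,0.002,-0.012,0,0,0],[1,0.002,0.002,-0.012,0,0,0.085],[1,0.002,0.002,-0.012,0,0,0.17],[1,0.002,0.002,-0.012,0,0,0.25],[1,0.002,0.002,-0.006,0,0,0.25],[1,0.002,0.002,0,0,0,0.25],[1,0.002,0.002,0.003,0,0,0.25]]'; python3 go.py .5625 .0343 .08 7.2
```

```text
time: 7.48
ee_pos: [0.5612, 0.0346, 0.0823]
eef_rot: [0.661, 0.75, -0.0, -0.0]
ft_force: [-0.8, 0.1, -0.2]
width: 0.0436
grip_force: 20.0
t 7.47 p [0.5612 0.0346 0.0823] cur 7.2 turn -0.0
row [-0.0017, 0.0042, 0.0077, -0.0002, -0.0, 0.0004]
```

```bash
python3 -m pendant '[[1,-0.005,-0.0045,0,0,0,0],[1,-0.005,-0.0045,0.005,0,0,0],[1,-0.005,-0.0045,0.01,0,0,0],[1,-0.005,-0.0045,0.015,0,0,0],[1,-0.005,-0.0045,0.015,0,0,0]]'; python3 go.py .56 .033 .075 7.2
```

```text
time: 8.1
ee_pos: [0.5606, 0.0342, 0.079]
eef_rot: [0.661, 0.75, 0.001, -0.0]
ft_force: [-2.8, 5.5, 8.7]
width: 0.044
grip_force: 20.0
t 8.10 p [0.5606 0.0342 0.079 ] cur 7.2 turn 0.0
row [-0.0036, -0.0026, 0.0132, 0.0005, -0.0007, -0.0]
```

```bash
python3 -m pendant '[[1,-0.001,0,0.005,0,0,0.03],[1,-0.001,0,0.008,0,0,0],[1,-0.001,0,0.011,0,0,-0.03],[1,-0.001,0,0.011,0,0,0],[1,-0.001,0,0.011,0,0,0.025],[1,-0.001,0,0.011,0,0,0],[1,-0.001,0,0.011,0,0,0]]'; python3 go.py .56 .033 .075 7.2
python3 - <<'E'
from fit import *
s=shot("side"); 
cv2.imwrite("pics/down.png",cv2.convertScaleAbs(cv2.resize(s["bgr"][190:250,278:358],None,fx=10,fy=10,interpolation=cv2.INTER_CUBIC),alpha=1.5))
E
```

```text
time: 8.98
ee_pos: [0.5618, 0.0343, 0.0769]
eef_rot: [0.661, 0.75, 0.002, 0.0]
ft_force: [-2.1, 7.2, 16.4]
width: 0.044
grip_force: 20.0
t 8.97 p [0.5618 0.0343 0.0769] cur 7.2 turn -0.0
row [-0.0034, -0.0065, 0.0064, 0.0018, -0.001, 0.0004]
```

View pics/down.png

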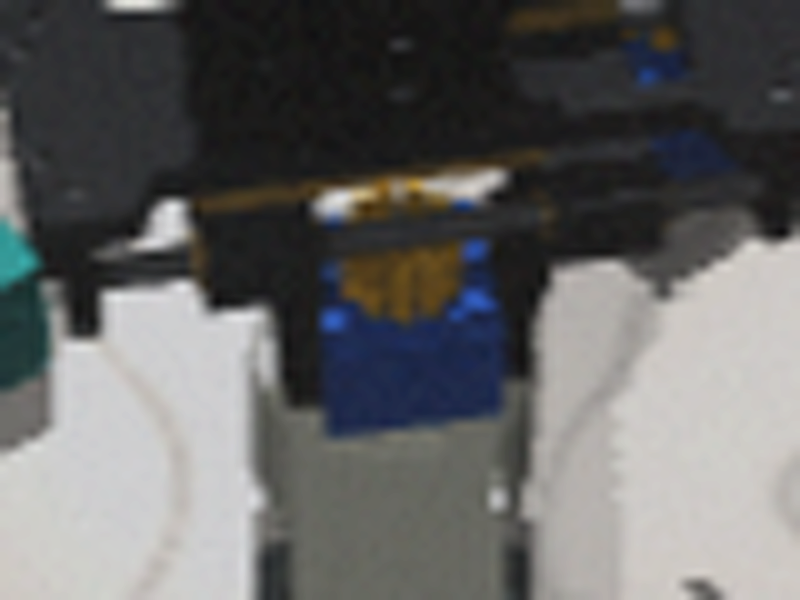

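The collar stands on the deck: bottom edge from (310.1,233.2) to (327.6,230.7). TCP z = 0.077 matches an underside at 0.060. I'll relax the press, open and rise.

```bash
python3 -m pendant '[[1,-0.002,-0.003,-0.003,0,0,0],[-0.3,-0.002,-0.003,-0.003,0,0,0],[-0.3,-0.002,-0.003,-0.003,0,0,0],[-0.3,-0.002,-0.003,-0.003,0,0,0],[-0.3,-0.002,-0.003,-0.15,0,0,0],[-0.3,-0.002,-0.003,-0.3,0,0,0],[-0.3,-0.002,-0.003,-0.4,0,0,0],[-0.3,-0.002,-0.003,-0.4,0,0,0]]'
python3 - <<'E'
from fit import *
s=shot("side")
V=[(s,box(s,(318,220),17),sat(s,box(s,(318,220),17)))]
b,f=fit([[.5589,.0365,a,z] for a in(.12,) for z in(.06,.069)],brush,V,[.003,.003,.1,.004]); print("brush side",b.round(4),np.degrees(b[2])%90,f)
for z in(.06,.069):
    b,f=fit([[.5589,.0365,.12]],lambda p:brush([*p,z]),V,[.003,.003,.1]); print(z,b.round(4),f)
    print(score([.5589,.0365,.125,z],brush,V))
E
```

```text
time: 10.02
ee_pos: [0.5606, 0.0317, 0.1971]
eef_rot: [0.662, 0.75, 0.002, 0.001]
ft_force: [0.2, -0.6, 0.2]
width: 0.0566
grip_force: 0.0
brush side [0.56   0.0418 0.0813 0.0545] 4.658445222060874 -0.9520369269537446
0.06 [0.5598 0.0374 0.0758] -0.9494013962983887
-0.9401323509315529
0.069 [0.559  0.0296 0.0888] -0.9445476836175948
-0.8525082835716528
```

At the gear's position the z = 0.060 model fits clearly better than z = 0.069, so the brush is meshed and seated. Next I fit the slot and cap from the first pictures.

```bash
python3 - <<'E'
from fit import *
C={n:shot(n) for n in("side","top")}
W={"side":(303,248,334,285),"top":(338,226,380,252)}
rect=lambda L,w:np.array([[L,w],[-L,w],[-L,-w],[L,-w]])/2
for names in(["side"],["top"],["side","top"]):
    VS=[];VC=[]
    for n in names:
        c=C[n]; c["bgr"]=cv2.imread(f"pics/{n}0.png"); w=W[n]; b=c["bgr"][w[1]:w[3],w[0]:w[2]].astype(float)
        VS.append((c,w,-b[:,:,:2].mean(2))); VC.append((c,w,b[:,:,2]-b[:,:,:2].mean(2)))
    m=lambda p:[(place(rect(.054,.027),p[0],p[1],p[2],.06),True)]
    S,f=fit([[.5545,-.084,-1.61],[.5545,-.084,-1.56]],m,VS,[.004,.004,.05])
    k,g=fit([[.5548,-.0738]],lambda p:[(place(rect(.012,.025),p[0],p[1],S[2],.06),True)],VC,[.003,.003])
    print(names,"slot",S.round(4),round(np.degrees(S[2]),1),round(f,3),"cap",k.round(4),round(g,3),"cap-slot",np.linalg.norm(k-S[:2]).round(4),"slot-gear",np.linalg.norm(S[:2]-[.5603,.0369]).round(4))
E
python3 go.py .5165 -.096 .16 -2.4
```

```text
['side'] slot [ 0.5526 -0.0818 -1.6011] -91.7 -0.777 cap [ 0.5531 -0.0742] -0.951 cap-slot 0.0077 slot-gear 0.1189
['top'] slot [ 0.5557 -0.0815 -1.6263] -93.2 -0.894 cap [ 0.5565 -0.0743] -0.983 cap-slot 0.0073 slot-gear 0.1185
['side', 'top'] slot [ 0.554  -0.0817 -1.6109] -92.3 -0.816 cap [ 0.5544 -0.0741] -0.943 cap-slot 0.0076 slot-gear 0.1188
t 10.18 p [0.5588 0.0318 0.1938] cur 7.1 turn -9.5
row [-0.4053, -0.1927, 0.113, -0.0008, 0.0001, 0.0793]
```

```bash
python3 -m pendant '[[-0.38,-0.1,-0.05,0,0,0,0.02],[-0.38,-0.25,-0.12,0,0,0,0.05],[-0.38,-0.399,-0.194,0,0,0,0.079],[-0.38,-0.399,-0.194,0.113,0,0,0.079],[-0.38,-0.399,-0.194,0.25,0,0,0.079],[-0.38,-0.399,-0.194,0.3,0,0,0.079],[-0.38,-0.399,-0.194,0.3,0,0,0.079]]'; python3 go.py .516 -.094 .071 -2.4
python3 - <<'E'
from fit import *
ims=[]
for n,(u,v) in(("side",(312,260)),("top",(360,240))):
    c=shot(n); ims.append(cv2.resize(c["bgr"][v-30:v+30,u-40:u+40],None,fx=5,fy=5,interpolation=cv2.INTER_CUBIC)); cv2.imwrite(f"pics/{n}_l.png",c["bgr"])
cv2.imwrite("pics/slot.png",cv2.convertScaleAbs(np.hstack(ims),alpha=1.5))
E
```

```text
time: 11.05
ee_pos: [0.5157, -0.0945, 0.1042]
eef_rot: [0.722, 0.692, -0.001, -0.001]
ft_force: [-0.4, 0.5, -0.2]
width: 0.0599
grip_force: 0.0
t 11.05 p [ 0.5157 -0.0945  0.1042] cur -2.4 turn 0.0
row [0.0018, 0.0012, 0.1107, -0.001, 0.0002, -0.0001]
```

View pics/slot.png

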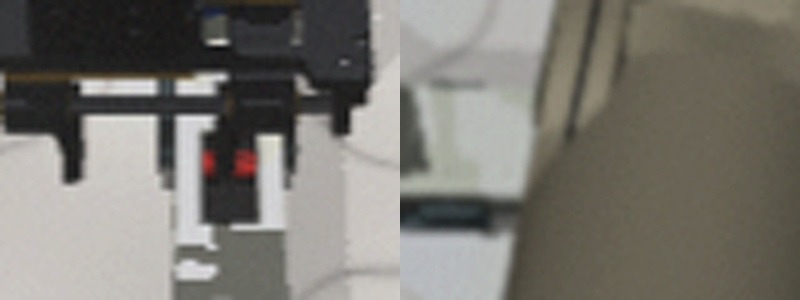

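The right fingertip is over the slot (side, crop x 216–236 against the slot's 202–258), about 3.5 mm towards −x. The other finger hangs clear beside the handle. I'll correct that and dip.

```bash
python3 -m pendant '[[-0.38,0.002,0.013,0.04,0,0,0],[-0.38,0.002,0.013,0.08,0,0,0],[-0.38,0.002,0.013,0.1,0,0,0],[-0.38,0.002,0.013,0.108,0,0,0],[-0.38,0.002,0.013,0.114,0,0,0],[-0.38,0.002,0.013,0.114,0,0,0]]'; python3 go.py .5195 -.075 .07 -2.4
```

```text
time: 11.9
ee_pos: [0.5206, -0.0936, 0.0707]
eef_rot: [0.722, 0.692, 0.0, 0.0]
ft_force: [-0.1, -0.2, 0.2]
width: 0.0602
grip_force: 0.0
t 11.90 p [ 0.5206 -0.0936  0.0707] cur -2.4 turn -0.0
row [0.0617, -0.0061, 0.0025, 0.0001, -0.0001, 0.0003]
```

```bash
python3 -m pendant '[[-0.38,0.01,0,0,0,0,0],[-0.38,0.02,0,0,0,0,0],[-0.38,0.028,0,0,0,0,0],[-0.38,0.036,0,0,0,0,0],[-0.38,0.042,0,0,0,0,0],[-0.38,0.046,0,0,0,0,0],[-0.38,0.046,0,0,0,0,0]]'; python3 go.py .5195 -.075 .07 -2.4
```

```text
time: 12.78
ee_pos: [0.5211, -0.0796, 0.0707]
eef_rot: [0.721, 0.692, 0.0, 0.0]
ft_force: [1.3, -1.5, 0.9]
width: 0.06
grip_force: 0.6
t 12.78 p [ 0.5211 -0.0796  0.0707] cur -2.3 turn -0.1
row [0.0152, -0.0061, 0.0023, 0.0001, -0.0001, 0.0004]
```

Friction only, about 1.5–2 N. I'll keep pushing until the end stop shows.

```bash
python3 -m pendant '[[-0.38,0.004,0,0,0,0,0],[-0.38,0.008,0,0,0,0,0],[-0.38,0.01,0,0,0,0,0],[-0.38,0.01,0,0,0,0,0]]'; python3 go.py .5195 -.075 .07 -2.4
```

```text
time: 13.28
ee_pos: [0.5212, -0.0773, 0.0707]
eef_rot: [0.722, 0.692, -0.0, 0.0]
ft_force: [0.3, -5.1, 1.4]
width: 0.06
grip_force: 2.4
t 13.28 p [ 0.5212 -0.0773  0.0707] cur -2.4 turn -0.0
row [0.0075, -0.0059, 0.0022, 0.0001, 0.0002, 0.0001]
```

```bash
python3 -m pendant '[[-0.38,0.003,0,0,0,0,0],[-0.38,0.006,0,0,0,0,0],[-0.38,0.006,0,0,0,0,0]]'; python3 go.py .5195 -.075 .07 -2.4
```

```text
time: 13.65
ee_pos: [0.5211, -0.0769, 0.0707]
eef_rot: [0.722, 0.692, -0.001, 0.001]
ft_force: [1.5, -9.7, 1.1]
width: 0.0601
grip_force: 4.6
t 13.65 p [ 0.5211 -0.0769  0.0707] cur -2.5 turn 0.1
row [0.0062, -0.0057, 0.0023, 0.0002, 0.0009, -0.0006]
```

At the hard stop: force rises with no further motion. I'll back off, rise, move aside and verify.

```bash
python3 -m pendant '[[-0.38,-0.02,0,0,0,0,0],[-0.38,-0.02,0,-0.1,0,0,0],[-0.38,-0.02,0,-0.3,0,0,0],[-0.38,-0.02,0,-0.5,0,0,0],[-0.38,-0.02,-0.2,-0.6,0,0,0],[-0.38,-0.02,-0.4,-0.6,0,0,0],[-0.38,-0.02,-0.4,-0.6,0,0,0],[-0.38,-0.02,-0.4,-0.6,0,0,0]]'
python3 - <<'E'
from fit import *
ims=[]
for n,(u,v) in(("side",(316,240)),("top",(335,240))):
    c=shot(n); ims.append(cv2.resize(c["bgr"][v-45:v+45,u-40:u+40],None,fx=5,fy=5,interpolation=cv2.INTER_CUBIC))
    b=c["bgr"]; w={"side":(303,240,334,285),"top":(330,226,380,252)}[n]; q=b[w[1]:w[3],w[0]:w[2]].astype(float)
    k,g=fit([[.5548,-.063]],lambda p:[(place(np.array([[6,12.5],[-6,12.5],[-6,-12.5],[6,-12.5]])/1000,p[0],p[1],-1.611,.06),True)],[(c,w,q[:,:,2]-q[:,:,:2].mean(2))],[.003,.003]); print(n,"cap",k.round(4),round(g,3))
    wb=box(c,{"side":(318,220),"top":(307,236)}[n],17); V=[(c,wb,sat(c,wb))]
    for z in(.06,.069): B,f=fit([[.56,.0369,.12]],lambda p:brush([*p,z]),V,[.003,.003,.1]); print(n,z,B.round(4),round(f,4))
cv2.imwrite("pics/end.png",cv2.convertScaleAbs(np.hstack(ims),alpha=1.5)); print(r.read_state()["ee_pos"])
E
```

```text
time: 14.65
ee_pos: [0.4013, -0.0754, 0.2509]
eef_rot: [0.721, 0.693, 0.001, -0.0]
ft_force: [0.1, -0.0, 0.4]
width: 0.06
grip_force: 0.0
side cap [ 0.5536 -0.0615] -0.943
side 0.06 [0.5596 0.0373 0.0966] -0.9475
side 0.069 [0.559  0.0299 0.0881] -0.9427
top cap [ 0.5608 -0.063 ] -0.819
top 0.06 [0.5636 0.0376 0.1254] -0.9539
top 0.069 [0.5617 0.0373 0.1263] -0.951
[ 0.40175952 -0.07578003  0.25037863]
```

View pics/end.png

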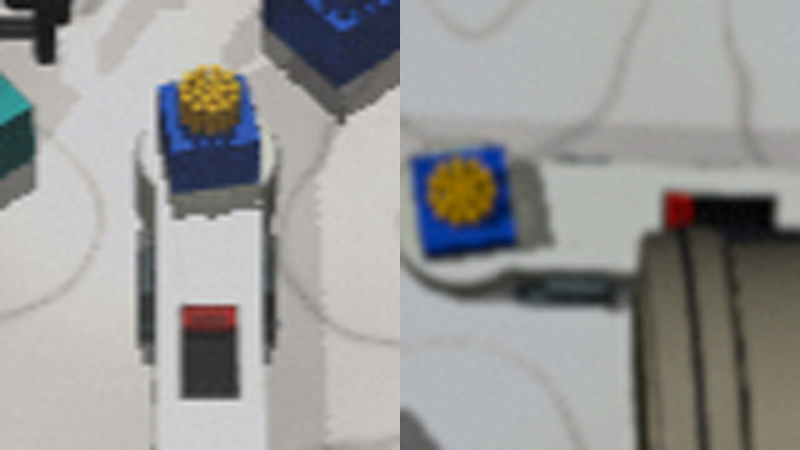

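The picture shows the brush square and seated on the deck, side (317,222). Both views agree on y = 0.037 only for z = 0.060. The cap is at the gear end of its slot, side (317,258), having moved 12.7 mm to its stop, and the robot is clear.

```bash
python3 -c "
from bench import r
print(r.close_job())"
```

```text
the job is handed in; nothing more can be done
None
```

The small blue brush head is meshed and fully down on the deck, the red lock switch is at its end stop, and the job was handed in at about 15 s; the hand-in returned no verdict.

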